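# Nudge a sample pallet home onto its locating pins

### The job

The sample pallet on the black receiver was set down off its two locating pins and is riding up on them. Without gripping or lifting it, nudge it sideways by its edges with the fingertips until both holes drop over the pins and it lies flat on the receiver. Do not touch the cutter or its clamp on top, leave the other things where they are, and take the hand away at the end.

Things in the scene. Friction and masses are not known exactly. Their poses are not given: they have to be found in the camera images.
- receiver: Fixed black base on the bench: a deck 240 x 260 mm (x by y) on a foot 250 x 270 mm, top face level, 30 mm above the bench, with a grid of small tapped holes. Origin: centre of its underside, on the bench. x points away from the robot, turned up to 0.5 rad, to the side where the pins stand (both at x = 28 mm, y = +48 and -48 mm, hidden under the pallet); y to the left, z up.
- pin_left (a point): Foot of the left locating pin, at the deck's top face. Steel pin, 10 mm diameter, standing 8 mm above the deck: 3 mm straight, then a hemispherical nose.
- pin_right (a point): Foot of the right locating pin, 96 mm from the left one; same shape.
- pallet: Loose aluminium plate 130 x 140 x 12 mm (x by y by z), 0.7 kg with its load; slides under a push of 2 to 6 N. Origin: centre of its underside; home, it lies centred on the deck, axes as the receiver's. At the start it is tilted, its -x edge on the deck, its +x half on the pin tips: 13-24 mm short of home in x, up to 20 off in y, turned up to 0.09 rad. Farther to -x it could slip off the pins.
- hole_left (a point): Centre of the left locating hole at the plate's underside: round, 12 mm diameter, at (28, 48) mm from the pallet's origin. It belongs over the left pin.
- hole_right (a point): Centre of the right locating hole at the plate's underside: a slot, 12 mm along x and 16 mm along y, at (28, -48) mm from the pallet's origin. It belongs over the right pin.
- cutter: Milling cutter clamped in a small steel vee block, bolted to the pallet: stands on the plate over x -35 to -1 mm and y -36 to +38 mm of the pallet's frame, 37 mm high above the plate's top. Not to be touched. Origin: centre of the block's underside, on the plate's top at (-18, 0) mm. The pallet's centre of mass lies 5 mm to -x of its middle.
- toolholder: Bystander: steel taper toolholder standing on its nose, 45 mm across, 99 mm high, on the bench beside the receiver. Origin: centre of its underside.
- ball_standard: Bystander: white reference ball on a stem with a round steel foot 48 mm across, 69 mm high, on the bench beside the receiver. Origin: centre of its underside.
- ring_gauge: Bystander: small steel ring, 30 mm across, 12 mm high, lying on the receiver's deck near its corner at +x, -y, clear of the pallet's home place. Origin: centre of its underside.
- hex_driver: Bystander: black-handled screwdriver, 160 mm long, lying on the bench beyond the receiver's +x side. Origin: centre of its underside.
- duster_can: Bystander: upright spray can, 60 mm across, 185 mm high, on the bench at the right. Origin: centre of its underside.
- jog_puck: Bystander: black desk controller 150 x 78 mm with a puck, 46 mm high, on the bench at the right. Origin: centre of its underside.
- estop_box: Bystander: white box 72 mm square with a red mushroom button, 88 mm high, on the bench at the left. Origin: centre of its underside.

How it is judged:
At the end, for the whole second after the job is handed in: Both holes are over their pins (left within 2.5 mm, right within 4 mm, as their play allows), the pallet's underside is within 1.5 mm of the deck at both holes and level within 0.012 rad, and the pallet is at rest (horizontal distance between hole_left and pin_left below 0.0025 m and horizontal distance between hole_right and pin_right below 0.004 m and z of each of hole_left, hole_right in the frame of receiver below 0.0315 m and angle between pallet's own z axis and vertical below 0.012 rad and linear speed of pallet below 0.01 m/s); the robot touches nothing.
It fails at once if the pallet was lifted: its middle rose more than 12 mm above the receiver's deck (z of pallet in the frame of receiver above 0.042 m).
It fails at once if the pallet was tipped up by more than 0.13 rad (angle between pallet's own z axis and vertical above 0.13 rad).
It fails at once if the cutter or its clamp was touched (contact force between any of the fingers, the arm and cutter above 0.5 N).
It fails at once if a bystander was moved more than 20 mm or tipped over (distance of any of toolholder, ball_standard, ring_gauge, duster_can, jog_puck, estop_box from where it was at the start of the episode above 0.02 m or distance of hex_driver from where it was at the start of the episode above 0.03 m or angle between any of toolholder, ball_standard, duster_can's own z axis and vertical above 0.5 rad).
It also fails if it takes over 64 s, if anything falls off the work surface, if the arm or the gripper's body presses on something with over 40 N, if the wrist force passes 120 N, or if a joint passes its speed limit or range.

### The arm

A 6-joint arm with a two-finger parallel gripper is mounted at the origin on the work surface. World frame = base frame: x ahead of the robot, y to its left, z up, the work surface at z = 0. Lengths are in m, angles in rad, forces in N, time in s.
With the tool pointing down it reaches from about 0.3 to 0.75 m from the base axis. Payload 8.5 kg.
Tool frame: the origin (TCP) lies between the finger pads; the fingertips stand 14 mm ahead of it and the grasp point (between the pads) lies 5 mm behind it; z points along the fingers, y is the line along which they close (so a half turn about z gives the same grasp; the last joint's range is limited). The gripper opens to 88 mm and grips with 3 to 60 N. Pads are 18 mm wide; open, the fingers measure 123 mm over their backs; the gripper's body (75 mm by 187 mm) begins 45 mm behind the grasp point.
Start: joints at [-1.332, 0.381, 1.297, -0, 1.464, -0.215], TCP at [0.241, -0.494, 0.253] pointing down, gripper open.
Joint ranges: [-3.11, 3.11], [-0.89, 2.33], [0.22, 2.48], [-1.42, 4.56], [0.17, 2.85], [-2.88, 2.88]. Speed limits (rad/s): [2.39, 2.39, 3.14, 3.14, 3.14, 3.14].

### API

Orientations are given as a rotation vector (axis times angle).
In Python, from cell import env gives the robot as it stands. The module is installed in compiled form; this text tells all that it offers.
- The arm moves only by the tool drive_tool, never from a script. Its argument "steps" is a list of rows, each a list of 2 entries, a list of its own where there are three numbers: the shift along the world's x, y, z in mm, then the turn, a rotation vector about the world's x, y, z in degrees. A call has 1 to 5 rows; each row is the pose to reach, as a shift and turn from the pose commanded when the call began; what a row does not reach only later rows make up. A row lasts 1/10 s, in which the tool goes at most 50 mm and 8.59 degrees, less where a joint would pass 70% of its speed; a pose out of reach is approached as far as the arm can. A call with a gripper value outside its range is refused whole. "jaw" is the opening in per cent of the stroke, from 0 (shut) to 100 (fully open), set as the call begins (left out, the last holds). The fingers move at their own pace and stop on an object; "squeeze" is the grip in N (left out, the last holds). Time passes only in rows, so rows that repeat a pose let the fingers close. It gives the time, the measured TCP pose, the force, the opening and the grip force at its end, in the units of the state.
- env.get_obs(): the state, without advancing time (a new reading comes with each control period).
- env.capture(name): name is "scene" or "side" or "wrist"; returns the picture (480x640x3 uint8, red, green, blue); there is no depth.
- env.calibration(name): a dict with "camera_matrix" (3x3 intrinsics, pixels), "k1" (the pictures are not rectified: a ray, as slopes to the right and down, at radius r is drawn at 1 + k1 r^2 times it, then the intrinsics apply), "world_to_cam" (4x4, takes a point from world to camera coordinates). Camera axes: x right, y down, z forward; pixel columns grow to the right and rows downward; lengths in m; the calibration is good to about 2 mm. A picture is of the moment at which its call begins: read the wrist's pose just before it. calibration takes no time and is no camera call; for the wrist camera it gives the pose at the moment of the call.
- env.close_job(): hands the job in; it is judged then, once.
The state is a dict: "time": time; "joint_positions": joint angles; "qd": joint speeds; "joint_torque": joint torques, N m; "tool_pos": TCP position; "eef_rot": TCP orientation; "force": force on the tool from outside, world axes, zero at the start; "wrist_torque": the same for the moment, N m; "opening": opening from 0.0 (shut) to 1.0 (fully open); "grip_force": force on a finger pad.
Only numpy, scipy, OpenCV 4.12 (cv2) and the standard library are available. Lean on these libraries where they do the work, as an engineer would, in place of code of your own. Each camera call takes 0.05 s, during which the arm holds its last target. There are 200 camera calls.

## Working session

There is one attempt and no reset: what is moved stays moved. The work goes in short steps, Python scripts to look and compute and a tool call to move; the robot and the scene stay as the last step left them, time stands still between calls to the robot, and variables do not carry over. Pictures are saved under pics/ and viewed, at most 10 in all, crops included, and the job is handed in when it is done.

Besides the shell and the picture viewer there is one more tool, called after "Emit:" in YAML: its name, and indented under it one key for each argument. drive_tool: Moves the arm, as the interface text tells. Its arguments: {"type":"object","properties":{"steps":{"type":"array"},"jaw":{"type":"number"},"squeeze":{"type":"number"}},"required":["steps"]}

```bash
mkdir -p pics
cat > h.py <<'E'
import numpy as np, cv2
from cell import env
def shot(n,f):
    c=env.calibration(n); im=env.capture(n); cv2.imwrite('pics/'+f,im[:,:,::-1]); return im,c
def ray(c,uv):
    K=np.array(c['camera_matrix']);d=np.array([c['k1'],0,0,0.])
    p=cv2.undistortPoints(np.array([[uv]],float),K,d)[0,0]
    T=np.array(c['world_to_cam']);R=T[:3,:3];o=-R.T@T[:3,3]
    return o,R.T@np.array([p[0],p[1],1])
def onz(c,uv,z):
    o,d=ray(c,uv);return o+d*(z-o[2])/d[2]
def proj(c,P):
    T=np.array(c['world_to_cam']);q=np.atleast_2d(P)@T[:3,:3].T+T[:3,3]
    s=q[:,:2]/q[:,2:];s=s*(1+c['k1']*(s**2).sum(1,keepdims=True))
    K=np.array(c['camera_matrix']);return s@K[:2,:2].T+K[:2,2]
E
python3 - <<'E'
from h import *
for n in('scene','side'): 
    im,c=shot(n,n+'0.png'); T=np.array(c['world_to_cam']);print(n,-T[:3,:3].T@T[:3,3])
print(env.get_obs())
E
```

```text
scene [ 1.20027261 -0.48980144  1.04705293]
side [0.16298249 0.97910753 0.74524913]
{'time': 0.1, 'joint_positions': array([-1.33226547e+00,  3.81120052e-01,  1.29815517e+00,  2.01041865e-05,
        1.46359537e+00, -2.15316244e-01]), 'qd': array([-0.00031118, -0.00254377, -0.00163619, -0.00052867, -0.00012305,
       -0.00140943]), 'joint_torque': array([ 3.27689893e-03, -4.38651538e+01, -2.24908930e+01,  7.14853127e-02,
        3.42996418e-02, -8.89956073e-05]), 'tool_pos': array([ 0.24107287, -0.49409495,  0.25221415]), 'eef_rot': array([-3.05980755e+00, -7.06507841e-01, -8.09096080e-06]), 'force': array([0.03847081, 0.42784779, 0.16315028]), 'wrist_torque': array([0.00983599, 0.02033218, 0.0060666 ]), 'grip_force': 0.0, 'opening': 0.9982287636580983}
```

View pics/scene0.png

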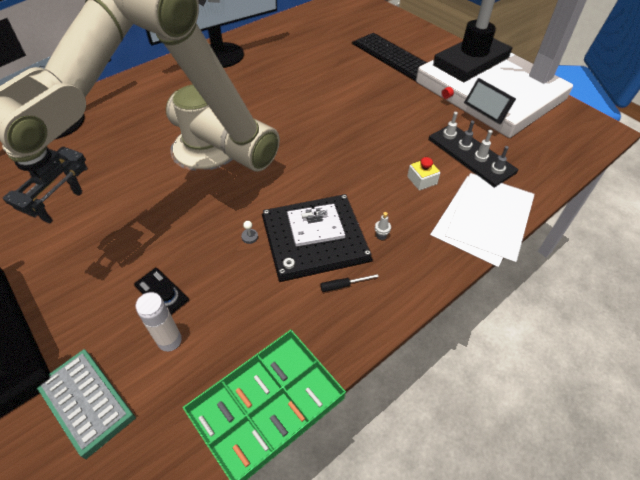

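View pics/side0.png

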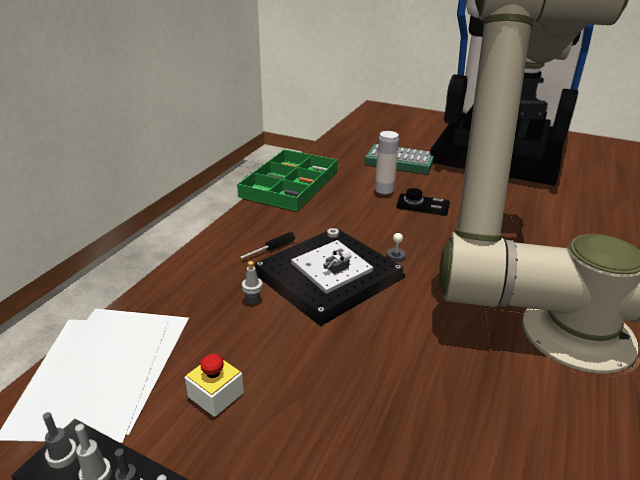

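The scene view shows the receiver with deck corners at about (263,208), (348,196), (371,263) and (282,277). The pallet is at (288,206)–(345,238), the ring at (289,263), the ball at (249,232) and the toolholder at (383,226). I'll enlarge both views.

Run:
```python
from h import *
a=cv2.imread('pics/scene0.png')[185:290,235:400]; b=cv2.imread('pics/side0.png')[220:330,235:415]
cv2.imwrite('pics/sc.png',cv2.resize(a,None,fx=4.8,fy=4.8,interpolation=cv2.INTER_CUBIC))
cv2.imwrite('pics/sd.png',cv2.resize(b,None,fx=4.4,fy=4.4,interpolation=cv2.INTER_CUBIC))
```

```text
(no output)
```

View pics/sc.png

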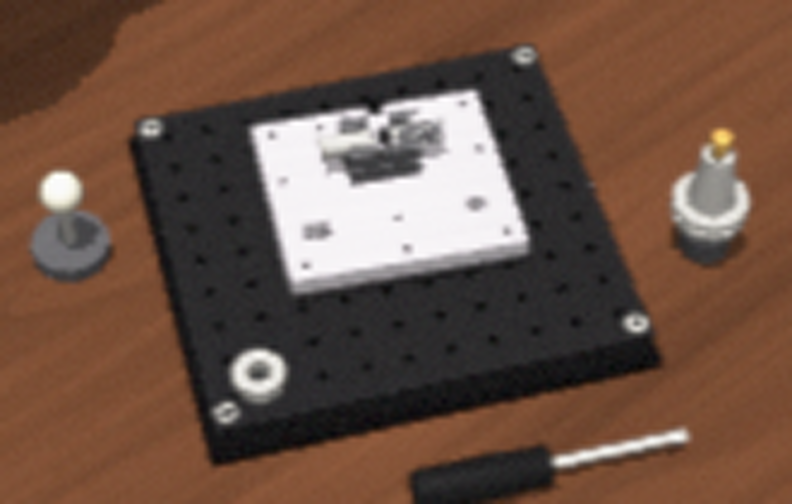

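The enlarged scene shows the deck screws at crop (150,128), (525,55), (636,322), (226,412). The slot is at (317,231), the round hole at (476,203), and the plate's far corners at (292,290) and (528,250).

Run:
```python
from h import *
c=env.calibration('scene')
f=lambda u,v:(235+(u+.5)/4.8-.5,185+(v+.5)/4.8-.5)
S=np.array([onz(c,f(*p),.03) for p in[(150,128),(525,55),(636,322),(226,412)]])
print(S.round(4)); print('ctr',S.mean(0)); 
d=(S[2]+S[3]-S[0]-S[1]);print('yaw x',np.arctan2(d[1],d[0]));d=(S[1]+S[2]-S[0]-S[3]);print('yaw y',np.arctan2(-d[0],d[1]))
L=onz(c,f(476,203),.049);R=onz(c,f(317,231),.049);print('holes',L,R,np.hypot(*(L-R)[:2]))
for p in[(253,126),(478,92),(292,282),(528,240)]:print(onz(c,f(*p),.045))
for n,p,z in[('tool',(710,245),0.0),('ball',(70,250),0),('ring',(259,373),.04)]:print(n,onz(c,f(*p),z))
cw=env.calibration('wrist');T=np.array(cw['world_to_cam']);print(-T[:3,:3].T@T[:3,3],T[:3,:3],cw['camera_matrix'],cw['k1'])
```

```text
[[ 0.4068 -0.0268  0.03  ]
 [ 0.5073  0.1942  0.03  ]
 [ 0.7066  0.1029  0.03  ]
 [ 0.6069 -0.1177  0.03  ]]
ctr [0.55692241 0.03815456 0.03      ]
yaw x -0.4278740835133934
yaw y -0.42559611705202566
holes [0.59198018 0.07899257 0.049     ] [ 0.54921819 -0.00684725  0.049     ] 0.0959013153696016
[0.45706259 0.01594373 0.045     ]
[0.52271812 0.14062489 0.045     ]
[ 0.56720056 -0.03947812  0.045     ]
[0.63015422 0.08641886 0.045     ]
tool [0.67804848 0.19588645 0.        ]
ball [ 0.43357314 -0.10881108  0.        ]
ring [ 0.60328637 -0.09116491  0.04      ]
[ 0.31733899 -0.45756915  0.38495067] [[ 0.43664699 -0.89963177 -0.0014435 ]
 [-0.85195007 -0.41401849  0.32057725]
 [-0.28899911 -0.1387493  -0.94722128]] [[384.1550043    0.         321.54119134]
 [  0.         384.1550043  238.50767812]
 [  0.           0.           1.        ]] -0.05671880307518773
```

Receiver: centre is about (0.557, 0.038), yaw −0.427. The holes are about 12–16 mm short in x and +4 mm in y, and the pallet is turned −0.036. Plan: open the jaw and push the −x edge with both fingertips, which squares the pallet, then correct y from the side.

Emit:
drive_tool:
  steps:
    - [[70, 190, 0], [0, 0, 42]]
    - [[70, 190, 0], [0, 0, 42]]
    - [[70, 190, 0], [0, 0, 42]]
    - [[70, 190, 0], [0, 0, 42]]
    - [[70, 190, 0], [0, 0, 42]]
  jaw: 100

```text
time: 0.6
tool_pos: [0.3119, -0.2997, 0.2529]
eef_rot: [-2.594, -1.769, -0.001]
force: [0.1, -0.5, 0.4]
opening: 0.997
grip_force: 0.0
```

Emit:
drive_tool:
  steps:
    - [[70, 190, 0], [0, 0, 42]]
    - [[70, 190, 0], [0, 0, 42]]
    - [[70, 190, 0], [0, 0, 42]]
    - [[70, 190, 0], [0, 0, 42]]
    - [[70, 190, 0], [0, 0, 42]]

```text
time: 1.1
tool_pos: [0.3817, -0.1096, 0.2527]
eef_rot: [-1.785, -2.584, -0.002]
force: [-0.6, -0.2, -0.0]
opening: 0.998
grip_force: 0.0
```

Emit:
drive_tool:
  steps:
    - [[74, 204, 0], [0, 0, 42]]
    - [[74, 204, 0], [0, 0, 42]]
    - [[74, 204, 0], [0, 0, 42]]
    - [[74, 204, 0], [0, 0, 42]]
    - [[74, 204, 0], [0, 0, 42]]

```text
time: 1.6
tool_pos: [0.4555, 0.0932, 0.2524]
eef_rot: [-0.745, -3.051, -0.001]
force: [-0.6, -0.3, -0.6]
opening: 1.0
grip_force: 0.0
```

Emit:
drive_tool:
  steps:
    - [[0, 0, -50], [0, 0, 3.5]]
    - [[0, 0, -100], [0, 0, 3.5]]
    - [[0, 0, -130], [0, 0, 3.5]]
    - [[0, 0, -130], [0, 0, 3.5]]
    - [[0, 0, -130], [0, 0, 3.5]]

```text
time: 2.1
tool_pos: [0.4555, 0.0896, 0.1234]
eef_rot: [-0.667, -3.07, 0.0]
force: [-0.5, -0.0, 0.7]
opening: 1.004
grip_force: 0.0
```

Run:
```python
from h import *
im,c=shot('wrist','w1.png')
```

```text
(no output)
```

View pics/w1.png

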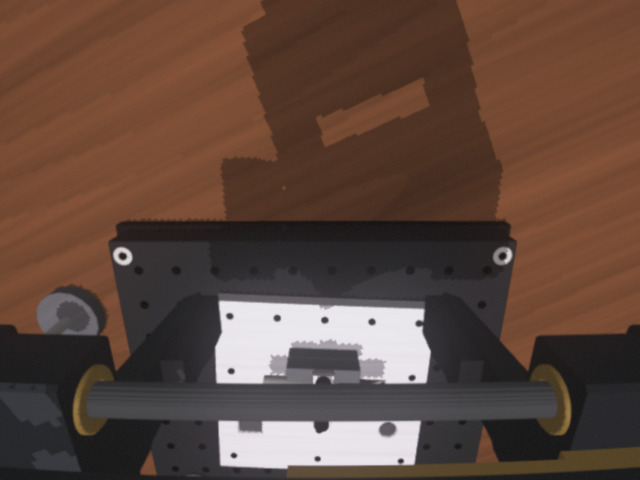

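The wrist view (image down is +x, right is +y) shows the −x deck screws at (122,256) and (502,256). The plate's −x top edge runs (219,301)–(425,306), with the slot at (250,425) and the round hole at (388,429).

Run:
```python
from h import *
from scipy.spatial.transform import Rotation as Ro
c=env.calibration('wrist');o=env.get_obs()
C=np.array([.5569,.0382]);y=-.427;ex=np.array([np.cos(y),np.sin(y)]);ey=np.array([-ex[1],ex[0]])
def rf(p):d=p[:2]-C;return (np.array([d@ex,d@ey])*1000).round(1)
for p in[(122,256),(502,256)]:print('screw',rf(onz(c,p,.03)))
for p in[(219,301),(425,306)]:print('edge top',rf(onz(c,p,.042)))
for p in[(250,425),(388,429)]:print('hole',rf(onz(c,p,.0495)))
cs=env.calibration('scene')
f=lambda u,v:(235+(u+.5)/4.8-.5,185+(v+.5)/4.8-.5)
for p in[(150,128),(525,55),(636,322),(226,412)]:print('scene screw',rf(onz(cs,f(*p),.03)))
R=Ro.from_rotvec(o['eef_rot'])
for yy in(-.044,-.0615,.044,.0615):
    P=o['tool_pos']+R.apply([0,yy,.014]);print(yy,rf(P),proj(c,P))
print('tool',rf(o['tool_pos']), 'tool y ang',rf(np.r_[C,0]+R.apply([0,1,0])))
```

```text
screw [-107.6 -123.2]
screw [-106.9  121.3]
edge top [-81.9 -59.4]
edge top [-77.8  70.7]
hole [ 11.5 -45. ]
hole [15.5 51.5]
scene screw [-109.7 -121.3]
scene screw [-109.7  121.4]
scene screw [109.5 120.9]
scene screw [ 110.1 -121.2]
-0.044 [-113.2  -39. ] [[219.91512238 311.68256983]]
-0.0615 [-113.2  -56.5] [[180.14607729 311.4907352 ]]
0.044 [-113.1   49. ] [[422.60296668 311.23442272]]
0.0615 [-113.1   66.5] [[462.36229296 310.86693209]]
tool [-113.2    5. ] tool y ang [7.e-01 1.e+03]
```

Emit:
drive_tool:
  steps:
    - [[0, 0, -40], [0, 0, 0]]
    - [[0, 0, -65], [0, 0, 0]]
    - [[0, 0, -74], [0, 0, 0]]
    - [[0, 0, -76], [0, 0, 0]]
    - [[0, 0, -76], [0, 0, 0]]

```text
time: 2.65
tool_pos: [0.4559, 0.0896, 0.048]
eef_rot: [0.666, 3.068, 0.0]
force: [-0.5, 0.4, 0.2]
opening: 1.002
grip_force: 0.0
```

Emit:
drive_tool:
  steps:
    - [[5.5, -2.5, 0], [0, 0, 0]]
    - [[9.1, -4.1, 0], [0, 0, 0]]
    - [[12.7, -5.8, 0], [0, 0, 0]]
    - [[16.4, -7.5, 0], [0, 0, 0]]
    - [[18.2, -8.3, 0], [0, 0, 0]]

```text
time: 3.15
tool_pos: [0.4735, 0.0812, 0.0468]
eef_rot: [-0.667, -3.069, -0.0]
force: [-2.8, 0.4, 1.7]
opening: 1.003
grip_force: 1.4
```

Emit:
drive_tool:
  steps:
    - [[0.9, -0.4, 0], [0, 0, 0]]
    - [[1.8, -0.8, 0], [0, 0, 0]]
    - [[2.7, -1.2, 0], [0, 0, 0]]
    - [[3.6, -1.7, 0], [0, 0, 0]]
    - [[4.5, -2.1, 0], [0, 0, 0]]

```text
time: 3.65
tool_pos: [0.4777, 0.0793, 0.0467]
eef_rot: [-0.666, -3.07, 0.0]
force: [-2.8, -0.1, 0.4]
opening: 0.999
grip_force: 1.3
```

Emit:
drive_tool:
  steps:
    - [[0.9, -0.4, 0], [0, 0, 0]]
    - [[1.8, -0.8, 0], [0, 0, 0]]
    - [[2.7, -1.2, 0], [0, 0, 0]]
    - [[3.6, -1.7, 0], [0, 0, 0]]
    - [[4.5, -2.1, 0], [0, 0, 0]]

```text
time: 4.15
tool_pos: [0.4823, 0.0772, 0.0467]
eef_rot: [-0.666, -3.07, -0.0]
force: [-2.8, 1.6, 0.2]
opening: 0.999
grip_force: 1.5
```

Run:
```python
from h import *
im,c=shot('wrist','w2.png');im2,_=shot('scene','s2.png')
a=cv2.resize(im[240:480,100:540],(800,436))[:,:,::-1]
cv2.imwrite('pics/w2c.png',a)
b=cv2.resize(im2[185:290,235:400],None,fx=4.8,fy=4.8,interpolation=cv2.INTER_CUBIC)[:,:,::-1]
cv2.imwrite('pics/s2c.png',b)
```

```text
(no output)
```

View pics/s2c.png

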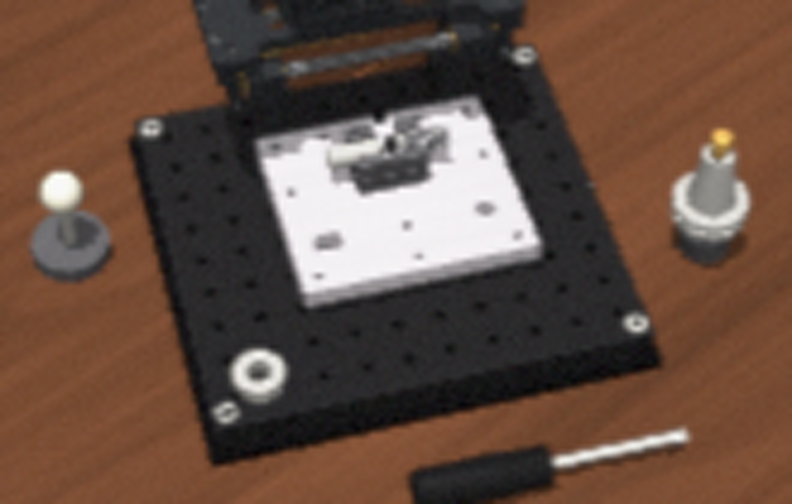

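The pallet moved: the slot is now at crop (328,241) and the round hole at (485,208).

```bash
cat >> h.py <<'E'
C=np.array([.5569,.0382]);_y=-.427;ex=np.array([np.cos(_y),np.sin(_y)]);ey=np.array([-ex[1],ex[0]])
def rf(p):d=np.array(p)[:2]-C;return (np.array([d@ex,d@ey])*1000).round(1)
def sc(u,v,z):return rf(onz(env.calibration('scene'),(235+(u+.5)/4.8-.5,185+(v+.5)/4.8-.5),z))
E
python3 - <<'E'
from h import *
print('before',sc(317,231,.0495),sc(476,203,.0495));print('now',sc(328,241,.0495),sc(485,208,.0495))
print(sc(303,297,.0495),sc(540,250,.0495), 'tool',rf(env.get_obs()['tool_pos']))
E
```

```text
before [ 12.1 -44.3] [15.4 51.5]
now [ 21.  -39.9] [20.5 55.6]
[ 57.1 -63.5] [59.  77.5] tool [-83.7   4.7]
```

Yaw is now square and x is about 6–7 mm short, but y is about +8 mm. I'll back off and go round to the +y side with the jaw shut and the hand turned 90°.

Emit:
drive_tool:
  steps:
    - [[-14, 6, 0], [0, 0, 0]]
    - [[-14, 6, 30], [0, 0, 0]]
    - [[-14, 6, 85], [0, 0, 0]]
    - [[-14, 6, 85], [0, 0, 0]]
    - [[-14, 6, 85], [0, 0, 0]]
  jaw: 0

```text
time: 4.75
tool_pos: [0.4693, 0.0831, 0.1329]
eef_rot: [0.666, 3.066, 0.001]
force: [0.1, 0.2, -0.3]
opening: 0.567
grip_force: 0.0
```

Emit:
drive_tool:
  steps:
    - [[25, 12, 0], [0, 0, -8.5]]
    - [[50, 24, 0], [0, 0, -17]]
    - [[75, 36, 0], [0, 0, -25.5]]
    - [[100, 48, 0], [0, 0, -34]]
    - [[123, 60, 0], [0, 0, -42.5]]

```text
time: 5.25
tool_pos: [0.5921, 0.1436, 0.1296]
eef_rot: [-1.741, -2.613, 0.002]
force: [0.3, -0.2, -0.2]
opening: 0.115
grip_force: 0.0
```

Emit:
drive_tool:
  steps:
    - [[0, 0, 0], [0, 0, -42.5]]
    - [[0, 0, 0], [0, 0, -42.5]]
    - [[0, 0, 0], [0, 0, -42.5]]
    - [[0, 0, 0], [0, 0, -42.5]]
    - [[0, 0, 0], [0, 0, -42.5]]

```text
time: 5.75
tool_pos: [0.5911, 0.143, 0.1297]
eef_rot: [-2.57, -1.805, 0.003]
force: [-0.2, 0.0, -0.1]
opening: 0.003
grip_force: 0.0
```

Emit:
drive_tool:
  steps:
    - [[0, 0, -30], [0, 0, -5]]
    - [[0, 0, -60], [0, 0, -5]]
    - [[0, 0, -78], [0, 0, -5]]
    - [[0, 0, -82], [0, 0, -5]]
    - [[0, 0, -82], [0, 0, -5]]

```text
time: 6.25
tool_pos: [0.591, 0.1431, 0.0485]
eef_rot: [-2.641, -1.699, 0.003]
force: [-0.1, -0.1, 0.9]
opening: 0.005
grip_force: 0.0
```

Run:
```python
from h import *
print(rf(env.get_obs()['tool_pos']))
```

```text
[-12.4 109.6]
```

Emit:
drive_tool:
  steps:
    - [[-2.1, -4.6, 0], [0, 0, 0]]
    - [[-4.1, -9.1, 0], [0, 0, 0]]
    - [[-5.8, -12.7, 0], [0, 0, 0]]
    - [[-7.5, -16.4, 0], [0, 0, 0]]
    - [[-7.5, -16.4, 0], [0, 0, 0]]

```text
time: 6.75
tool_pos: [0.5837, 0.1262, 0.0501]
eef_rot: [2.643, 1.699, 0.0]
force: [-0.3, 0.2, -0.3]
opening: 0.007
grip_force: 0.0
```

Emit:
drive_tool:
  steps:
    - [[-0.4, -0.9, 0], [0, 0, 0]]
    - [[-0.8, -1.8, 0], [0, 0, 0]]
    - [[-1.2, -2.7, 0], [0, 0, 0]]
    - [[-1.7, -3.6, 0], [0, 0, 0]]
    - [[-2.1, -4.6, 0], [0, 0, 0]]

```text
time: 7.25
tool_pos: [0.5818, 0.1224, 0.0498]
eef_rot: [-2.642, -1.699, -0.001]
force: [-0.5, 3.0, -0.1]
opening: 0.005
grip_force: 1.2
```

Emit:
drive_tool:
  steps:
    - [[-0.4, -0.9, 0], [0, 0, 0]]
    - [[-0.8, -1.8, 0], [0, 0, 0]]
    - [[-1.2, -2.7, 0], [0, 0, 0]]
    - [[-1.7, -3.6, 0], [0, 0, 0]]
    - [[-2.1, -4.6, 0], [0, 0, 0]]

```text
time: 7.75
tool_pos: [0.5795, 0.1176, 0.0497]
eef_rot: [-2.642, -1.7, 0.0]
force: [-0.4, 2.4, 0.3]
opening: 0.006
grip_force: 1.2
```

Run:
```python
from h import *
print(rf(env.get_obs()['tool_pos']))
im2,_=shot('scene','s3.png')
b=cv2.resize(im2[185:290,235:400],None,fx=4.8,fy=4.8,interpolation=cv2.INTER_CUBIC)[:,:,::-1]
cv2.imwrite('pics/s3c.png',b)
```

```text
[-12.3  81.6]
```

View pics/s3c.png

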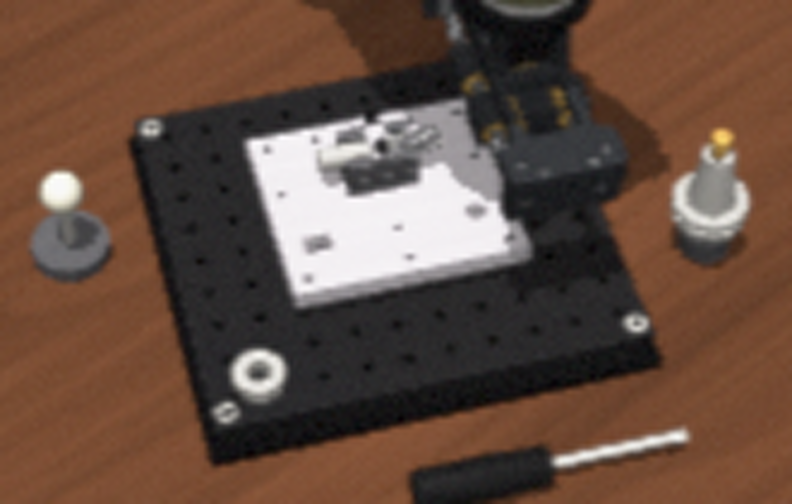

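The slot is now at crop (318,243) and the round hole at (476,211).

Run:
```python
from h import *
print(sc(318,243,.0495),sc(476,211,.0495))
```

```text
[ 20.9 -45.8] [21.3 49.8]
```

About 2 mm more in −y, then withdraw and return to the −x side.

Emit:
drive_tool:
  steps:
    - [[-0.3, -0.7, 0], [0, 0, 0]]
    - [[-0.6, -1.3, 0], [0, 0, 0]]
    - [[-0.8, -1.8, 0], [0, 0, 0]]
    - [[-0.8, -1.8, 0], [0, 0, 0]]
    - [[-0.8, -1.8, 0], [0, 0, 0]]

```text
time: 8.3
tool_pos: [0.5788, 0.1157, 0.0497]
eef_rot: [2.642, 1.699, -0.0]
force: [1.0, 1.5, 0.0]
opening: 0.007
grip_force: 0.6
```

Emit:
drive_tool:
  steps:
    - [[5, 11, 0], [0, 0, 0]]
    - [[9, 20, 5], [0, 0, 0]]
    - [[9, 20, 50], [0, 0, 0]]
    - [[9, 20, 82], [0, 0, 0]]
    - [[9, 20, 82], [0, 0, 0]]
  jaw: 100

```text
time: 8.8
tool_pos: [0.5899, 0.1368, 0.1366]
eef_rot: [2.637, 1.698, 0.012]
force: [1.2, 0.2, -0.4]
opening: 0.437
grip_force: 0.0
```

Emit:
drive_tool:
  steps:
    - [[-30, -12, 0], [0, 0, 8.5]]
    - [[-60, -24, 0], [0, 0, 17]]
    - [[-90, -36, 0], [0, 0, 25.5]]
    - [[-120, -48, 0], [0, 0, 34]]
    - [[-123, -50, 0], [0, 0, 42.5]]

```text
time: 9.3
tool_pos: [0.4618, 0.0857, 0.1314]
eef_rot: [-1.837, -2.545, 0.003]
force: [0.9, -0.2, 0.7]
opening: 0.888
grip_force: 0.0
```

Emit:
drive_tool:
  steps:
    - [[0, 0, 0], [0, 0, 42.5]]
    - [[0, 0, 0], [0, 0, 42.5]]
    - [[0, 0, 0], [0, 0, 42.5]]
    - [[0, 0, 0], [0, 0, 42.5]]
    - [[0, 0, 0], [0, 0, 42.5]]

```text
time: 9.8
tool_pos: [0.4648, 0.0862, 0.1314]
eef_rot: [-0.79, -3.04, 0.0]
force: [0.1, 0.3, -0.5]
opening: 1.0
grip_force: 0.0
```

Emit:
drive_tool:
  steps:
    - [[0, 0, 0], [0, 0, 5]]
    - [[0, 0, 0], [0, 0, 5]]
    - [[0, 0, 0], [0, 0, 5]]

```text
time: 10.1
tool_pos: [0.4648, 0.0861, 0.1315]
eef_rot: [-0.67, -3.069, 0.0]
force: [-0.0, 1.3, -1.5]
opening: 1.001
grip_force: 0.0
```

Run:
```python
from h import *
from scipy.spatial.transform import Rotation as Ro
o=env.get_obs();print(rf(o['tool_pos']),'toolx',rf(np.r_[C,0]+Ro.from_rotvec(o['eef_rot']).apply([1,0,0])))
print('goal -100,0:',C-.1*ex)
im2,_=shot('scene','s4.png')
b=cv2.resize(im2[185:290,235:400],None,fx=4.8,fy=4.8,interpolation=cv2.INTER_CUBIC)[:,:,::-1]
cv2.imwrite('pics/s4c.png',b)
```

```text
[-103.7    5.4] toolx [-1000.      2.7]
goal -100,0: [0.46587877 0.0796142 ]
```

View pics/s4c.png

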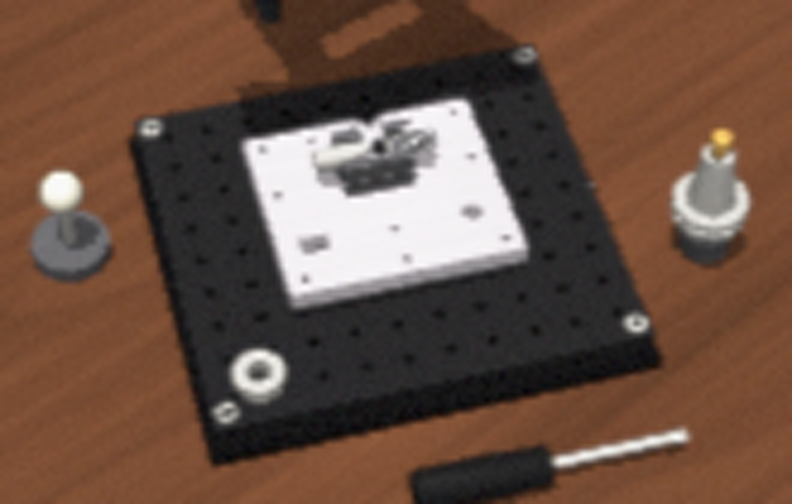

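The slot is at (314,243) and the round hole at (472,211), so y is now about 0. Now the final +x push.

Emit:
drive_tool:
  steps:
    - [[-2, -4.6, -40], [0, 0, 0]]
    - [[-2, -4.6, -75], [0, 0, 0]]
    - [[-2, -4.6, -84], [0, 0, 0]]
    - [[-2, -4.6, -84], [0, 0, 0]]

```text
time: 10.55
tool_pos: [0.4625, 0.0812, 0.0472]
eef_rot: [-0.667, -3.067, 0.001]
force: [1.9, 1.2, 1.4]
opening: 0.999
grip_force: 0.0
```

Emit:
drive_tool:
  steps:
    - [[4.6, -2.1, 0], [0, 0, 0]]
    - [[9.1, -4.1, 0], [0, 0, 0]]
    - [[13.7, -6.2, 0], [0, 0, 0]]
    - [[16.4, -7.5, 0], [0, 0, 0]]
    - [[17.3, -7.9, 0], [0, 0, 0]]

```text
time: 11.05
tool_pos: [0.4805, 0.0731, 0.0481]
eef_rot: [0.667, 3.069, 0.0]
force: [-0.0, 0.4, -0.5]
opening: 0.998
grip_force: 0.4
```

Emit:
drive_tool:
  steps:
    - [[0.9, -0.4, 0], [0, 0, 0]]
    - [[1.8, -0.8, 0], [0, 0, 0]]
    - [[2.7, -1.2, 0], [0, 0, 0]]
    - [[3.6, -1.7, 0], [0, 0, 0]]
    - [[3.6, -1.7, 0], [0, 0, 0]]

```text
time: 11.55
tool_pos: [0.4843, 0.0714, 0.0478]
eef_rot: [0.666, 3.069, 0.0]
force: [0.6, -0.1, 0.2]
opening: 0.999
grip_force: 0.0
```

Run:
```python
from h import *
print(rf(env.get_obs()['tool_pos']))
```

```text
[-79.9   0.1]
```

Emit:
drive_tool:
  steps:
    - [[0.9, -0.4, 0], [0, 0, 0]]
    - [[1.8, -0.8, 0], [0, 0, 0]]
    - [[1.8, -0.8, 0], [0, 0, 0]]

```text
time: 11.85
tool_pos: [0.4859, 0.0707, 0.0478]
eef_rot: [0.667, 3.069, 0.0]
force: [-0.2, 0.1, -0.6]
opening: 1.004
grip_force: 0.0
```

Run:
```python
from h import *
im2,_=shot('scene','s5.png')
b=cv2.resize(im2[185:290,235:400],None,fx=4.8,fy=4.8,interpolation=cv2.INTER_CUBIC)[:,:,::-1]
cv2.imwrite('pics/s5c.png',b)
```

```text
(no output)
```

View pics/s5c.png

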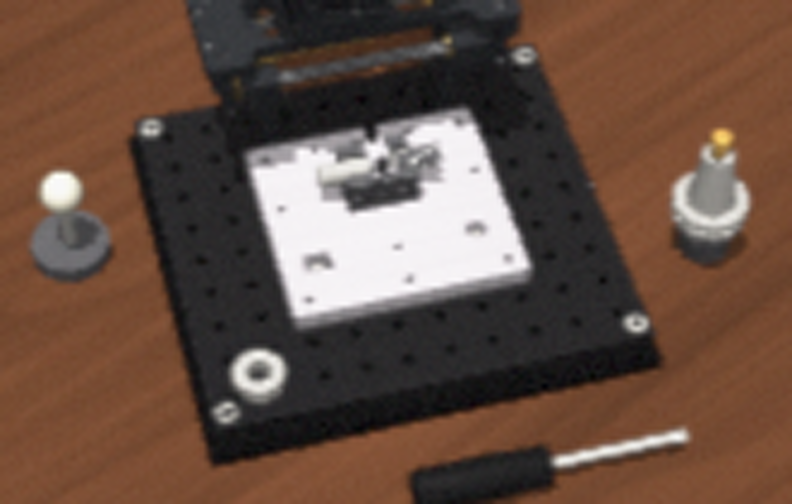

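The pallet has dropped: the slot is at (318,261), the round hole at (476,229), and pin metal shows in both. I'll check the fit against the pin positions.

Run:
```python
from h import *
print(sc(318,261,.042),sc(476,229,.042))
for p in[(249,150),(472,110),(532,268),(298,319)]:print(sc(*p,.042))
```

```text
[ 28.1 -47.8] [28.6 47.9]
[-65.9 -67.8]
[-62.7  72.1]
[65.  71.2]
[ 66.1 -68.9]
```

Emit:
drive_tool:
  steps:
    - [[-7, 3, 0], [0, 0, 0]]
    - [[-14, 6, 0], [0, 0, 0]]
    - [[-20, 9, 20], [0, 0, 0]]
    - [[-20, 9, 70], [0, 0, 0]]
    - [[-20, 9, 115], [0, 0, 0]]

```text
time: 12.4
tool_pos: [0.4643, 0.0802, 0.1641]
eef_rot: [-0.666, -3.069, 0.0]
force: [-0.4, 0.3, 0.4]
opening: 1.002
grip_force: 0.0
```

Emit:
drive_tool:
  steps:
    - [[-30, 15, 50], [0, 0, 0]]
    - [[-40, 20, 90], [0, 0, 0]]
    - [[-40, 20, 90], [0, 0, 0]]
    - [[-40, 20, 90], [0, 0, 0]]
    - [[-40, 20, 90], [0, 0, 0]]

```text
time: 12.9
tool_pos: [0.425, 0.0998, 0.2514]
eef_rot: [-0.666, -3.068, 0.001]
force: [0.2, 0.5, -0.1]
opening: 0.999
grip_force: 0.0
```

Run:
```python
from h import *
a,_=shot('side','d6.png');im2,_=shot('scene','s6.png')
b=cv2.resize(im2[185:290,235:400],(660,420),interpolation=cv2.INTER_CUBIC)[:,:,::-1]
s=cv2.resize(a[235:310,275:395],(288,180),interpolation=cv2.INTER_CUBIC)[:,:,::-1]
o=np.zeros((600,660,3),np.uint8);o[:420]=b;o[420:,:288]=s
cv2.imwrite('pics/f6.png',o)
```

```text
(no output)
```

View pics/f6.png

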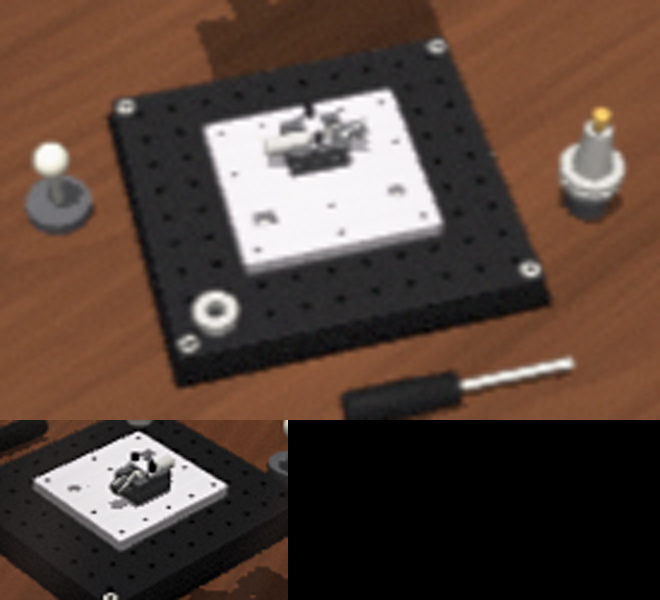

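The pallet lies flat and centred, with pins visible in both holes at (265,217) and (397,189). The measured hole positions are within 1 mm of the pins, and the hand is clear.

```bash
python3 -c "
from cell import env
print(env.close_job())"
```

```text
the job is handed in; nothing more can be done
None
```

The pallet is seated flat on both pins, with both holes measured within 1 mm of them. I nudged it by its edges only, the hand is withdrawn, and the job is handed in (no verdict was returned).

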